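# Fit the fan guard on the radio amplifier

## Robot

A 6-joint arm with a two-finger parallel gripper is mounted at the origin on the work surface. World frame = base frame: x ahead of the robot, y to its left, z up, the work surface at z = 0. Lengths are in mm, angles in degrees, forces in N, time in s.
With the tool pointing down it reaches from about 350 to 850 mm from the base axis. Payload 8.1 kg.
Tool frame: the origin (TCP) lies between the finger pads; the fingertips stand 14 mm ahead of it and the grasp point (between the pads) lies 5 mm behind it; z points along the fingers, x is the direction in which the jaws open and shut, and the axes are right-handed (so a half turn about z gives the same grasp; the last joint's range is limited). The gripper opens to 85 mm and grips with 20 to 120 N. Pads are 22 mm wide; open, the fingers measure 114 mm over their backs; the gripper's body (76 mm by 85 mm) begins 54 mm behind the grasp point. The pads swing forward as they close: fully open they stand 13 mm farther back than shut.
Start: joints at [-68.319, 7.471, 85.268, -0, 87.261, -4.893], TCP at [268.43, -536.611, 245.292] pointing down, gripper open.
Joint ranges: [-169.43, 169.43], [-51.17, 129.36], [1.28, 143.12], [-76.62, 256.62], [0, 156.53], [-152.29, 152.29]. Speed limits (degrees/s): [136.94, 136.94, 159.86, 180, 180, 180].

## Interface

Orientations are given as [roll, pitch, yaw] about the fixed x, y, z axes, in that order (R = Rz(yaw) Ry(pitch) Rx(roll)).
In Python, from bench import r, vision, job gives the robot as it stands.
- The arm moves only by the tool send_rows, never from a script. Its arguments are lists of equal length, an entry for each row: "dp": the shift along the world's x, y, z in mm, a list of three; "rot": the turn, a rotation vector about the world's x, y, z in rad, a list of three. In form: {"dp": [[tx, ty, tz], ...], "rot": [[wx, wy, wz], ...]}. A call has 1 to 5 rows; each row is the pose to reach, as a shift and turn from the pose commanded when the call began; what a row does not reach only later rows make up. A row lasts 1/8 s, in which the tool goes at most 62.5 mm and 10.7 degrees, less where a joint would pass 70% of its speed; a pose out of reach is approached as far as the arm can. A call with a gripper value outside its range is refused whole. "jaw" is the finger opening in mm, from 0 to 85.4, set as the call begins (left out, the last holds). The fingers move at their own pace and stop on an object; "force" is the grip in N (left out, the last holds). Time passes only in rows, so rows that repeat a pose let the fingers close. It gives the time, the measured TCP pose, the force and the opening at its end, in the units of the state.
- r.sense(): the state, without advancing time (a new reading comes with each control period).
- vision.snapshot(name): name is "scene" or "top"; returns a dict with "pixels" (384x512x3 uint8, red, green, blue), "depth" (384x512 float32, mm along the optical axis (not along the pixel's ray), 0 where there is no reading), "intrinsics" (3x3 intrinsics, pixels), "world_from_camera" (4x4, takes a point from camera to world coordinates). Camera axes: x right, y down, z forward; pixel columns grow to the right and rows downward; lengths in mm; the calibration is good to about 2 mm. A picture is of the moment at which its call begins.
- job.hand_in(): hands the job in, once; it reports no verdict.
The state is a dict: "time": time; "joint_pos": joint angles; "qd": joint speeds; "joint_efforts": joint torques, N m; "tool_pos": TCP position; "tcp_rot": TCP orientation; "ft_force": force on the tool from outside, world axes, zero at the start; "wrist_torque": the same for the moment, N m; "finger_gap": finger opening in mm.
Only numpy, scipy, OpenCV 4.12 (cv2) and the standard library are available. Lean on these libraries where they do the work, as an engineer would, in place of code of your own. Each camera call takes 0.05 s, during which the arm holds its last target.

## Task

The amplifier on the bench, the low dark case with two upright studs on its top, is missing its fan guard. Take the longer of the two loose grey metal guards by its bar handle, bring both of its holes over the two studs and lower it until it lies flat on the case, then let go; set it down, do not drop it. Leave the shorter guard, which does not fit, where it lies.

Things in the scene. Friction and masses are not known exactly. Their poses are not given: they have to be found in the camera images.
- guard_grip (a point): Middle of the bar handle of the long guard: loose grey aluminium plate 84 (x) x 190 (y) x 5 mm, 0.3 kg, lying flat, with a 34 mm through hole 62 mm either side of its middle along y. The bar, 12 x 12 mm, 80 long along y, has its centre 35 mm above the plate's underside, on a 7 mm stand at each end (66 mm free between). Grip it across, closing along x. z up. Same after a half turn.
- seat (a point): Point on the flat top of the fixed amplifier, a dark case 200 (x) x 220 (y) x 90 mm high, midway between its two studs; z up. The steel studs stand 62 mm either side of it along y: 12 mm diameter, 40 mm tall, last 10 mm tapered to 6 mm. Between them a flush 76 mm fan opening. With the long guard fitted, its bar centre is 35 mm above this point.
- short_guard_grip (a point): Middle of the bar handle of the short guard, to be left alone: the same kind of loose plate, 84 (x) x 148 (y) x 5 mm, 34 mm holes 42 mm either side of its middle along y; bar 50 mm long along y, centre 35 mm above the underside.
Mind the look-alikes: they are no part of the job. Leave any purple look-alike of the part that bears guard_grip alone.

How it is judged (in metres and radians):
At the end, for the whole second after the job is handed in: The long guard lies flat on the amplifier with both studs through its holes: its middle within 14 mm of the middle between the studs in each direction, lined up with them within 14 degrees, level within 4 degrees, the bar centre 31 to 39 mm above the case top; released and at rest (x of guard_grip in the frame of seat between -0.014 and 0.014 m and y of guard_grip in the frame of seat between -0.014 and 0.014 m and z of guard_grip in the frame of seat between 0.031 and 0.039 m and angle between the y axis of guard_grip and the y axis of seat, either way round below 0.25 rad and angle between guard_grip's own z axis and vertical below 0.07 rad and linear speed of guard below 0.02 m/s); the robot touches nothing.
It fails at once if the short guard is moved more than 30 mm (distance of short_guard_grip from where it was at the start of the episode above 0.03 m).
It fails at once if the long guard is dropped: it falls free of the fingers faster than 0.6 m/s (about 20 mm of fall) (linear speed of guard above 0.6 m/s and contact force between guard and the fingers below 0.05 N).
It also fails if it takes over 42 s, if anything falls off the work surface, if the arm or the gripper's body presses on something with over 40 N, if the wrist force passes 120 N, or if a joint passes its speed limit or range.

## Working session

There is one attempt and no reset: what is moved stays moved. The work goes in short steps, Python scripts to look and compute and a tool call to move; the robot and the scene stay as the last step left them, time stands still between calls to the robot, and variables do not carry over. Pictures are saved under pics/ and viewed, and the job is handed in when it is done.

Besides the shell and the picture viewer there is one more tool, called after "Call:" by a JSON object that holds its "name" and its "arguments". send_rows: Moves the arm, as the interface text tells. Its arguments: {"type":"object","properties":{"dp":{"type":"array"},"rot":{"type":"array"},"jaw":{"type":"number"},"force":{"type":"number"}},"required":["dp","rot"]}

```bash
ls; mkdir -p pics; python3 - <<'E'
from bench import r,vision,job
import cv2,numpy as np
print(r.sense())
for n in("scene","top"):
    s=vision.snapshot(n); cv2.imwrite(f"pics/{n}0.png",s["pixels"][:,:,::-1]); np.savez(f"{n}0.npz",**s)
    print(n,s["intrinsics"],s["world_from_camera"])
E
```

```text
pics
{'time': 0.0, 'joint_pos': array([-6.83191961e+01,  7.51504692e+00,  8.53277618e+01,  1.42926878e-03,
        8.72592231e+01, -4.89289749e+00]), 'qd': array([-0.02216206,  0.03765052, -0.06736046,  0.08751301, -0.00616914,
        0.0196129 ]), 'joint_efforts': array([-3.60005279e-04, -5.69404542e+01, -5.00553238e+01, -4.64662044e-04,
        1.46837987e-02, -1.72670752e-05]), 'tool_pos': array([ 268.25444692, -536.13810753,  244.25956135]), 'tcp_rot': array([-1.79989875e+02,  1.01538232e-01, -6.34263592e+01]), 'ft_force': array([ 0.40172872, -0.57090681, -0.74874224]), 'wrist_torque': array([-0.033645  , -0.01760513, -0.00298338]), 'finger_gap': 85.28667249350532}
scene [[432.87238793   0.         258.14643476]
 [  0.         432.87238793 184.65864849]
 [  0.           0.           1.        ]] [[-2.55922429e-01  5.60301310e-01 -7.87760212e-01  1.48301978e+03]
 [ 9.66428320e-01  1.67515237e-01 -1.94820294e-01  2.24959655e+02]
 [ 2.28037731e-02 -8.11172662e-01 -5.84361960e-01  8.67888108e+02]
 [ 0.00000000e+00  0.00000000e+00  0.00000000e+00  1.00000000e+00]]
top [[472.50251824   0.         258.01722055]
 [  0.         472.50251824 186.97859997]
 [  0.           0.           1.        ]] [[-5.32086866e-03 -9.74842256e-01  2.22832367e-01  1.07987778e+02]
 [-9.99984766e-01  5.51424486e-03  2.45616459e-04 -2.41833455e+01]
 [-1.46818954e-03 -2.22827665e-01 -9.74856746e-01  1.60067192e+03]
 [ 0.00000000e+00  0.00000000e+00  0.00000000e+00  1.00000000e+00]]
```

View pics/scene0.png

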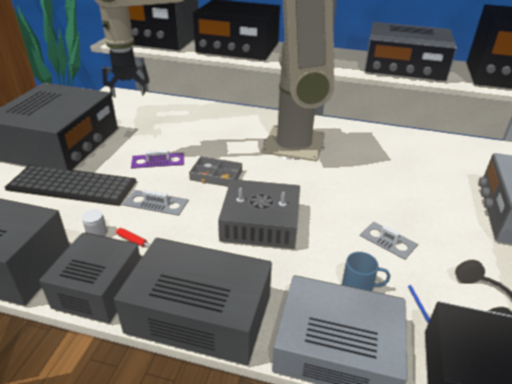

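View pics/top0.png

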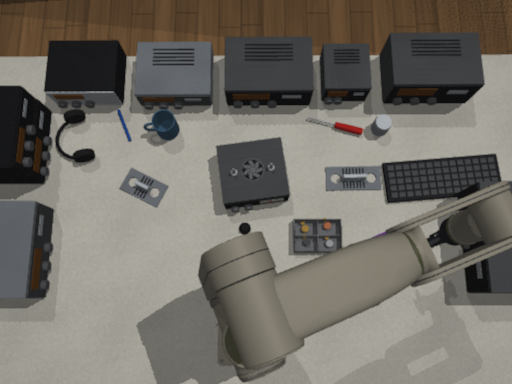

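Candidates in the top image: grey guard at (353,178), likely the long one; grey guard at (144,187), likely the short one; and a purple look-alike, at (157,159) in the scene image. I'll crop and measure these.

```bash
cat > h.py <<'E'
import numpy as np,cv2
def load(f): return dict(np.load(f))
def world(s):
    K=s["intrinsics"];d=s["depth"].astype(float);v,u=np.mgrid[:d.shape[0],:d.shape[1]]
    p=np.stack([(u-K[0,2])/K[0,0]*d,(v-K[1,2])/K[1,1]*d,d],-1)
    T=s["world_from_camera"];return p@T[:3,:3].T+T[:3,3]
def proj(s,P):
    T=np.linalg.inv(s["world_from_camera"]);q=np.atleast_2d(P)@T[:3,:3].T+T[:3,3];q=q@s["intrinsics"].T
    return q[:,:2]/q[:,2:]
E
python3 - <<'E'
from h import *
s=load("top0.npz");W=world(s)
def crop(a,b,c,d,k):
    return cv2.resize(s["pixels"][b:d,a:c,::-1],None,fx=k,fy=k,interpolation=cv2.INTER_CUBIC)
a=crop(310,150,400,210,5);b=crop(205,125,305,215,4);c=crop(105,150,195,210,5)
cv2.imwrite("pics/long.png",a);cv2.imwrite("pics/amp.png",b);cv2.imwrite("pics/short.png",c)
for nm,(u0,v0,u1,v1) in dict(long=(318,158,387,198),short=(112,162,176,212)).items():
    w=W[v0:v1,u0:u1].reshape(-1,3);ok=s["depth"][v0:v1,u0:u1].ravel()>0;w=w[ok]
    print(nm,"z hist",np.histogram(w[:,2],bins=[-10,-3,-1,1,2,3,4,6,10,20,30,36,40,45,60])[0])
    pl=w[(w[:,2]>2.8)&(w[:,2]<60)]
    rc=cv2.minAreaRect(pl[:,:2].astype(np.float32));print("plate",rc)
    bar=w[w[:,2]>33];print("bar",len(bar),cv2.minAreaRect(bar[:,:2].astype(np.float32)),bar.mean(0))
w=W[125:215,205:300].reshape(-1,3)
t=w[(w[:,2]>82)&(w[:,2]<98)];print("amp",len(t),np.median(t[:,2]),cv2.minAreaRect(t[:,:2].astype(np.float32)))
st=w[w[:,2]>105];print(st.round(1))
E
```

```text
long z hist [227 236 376 253 228 204 385 534 182  23  13  26  41  17]
plate ((505.05096435546875, -352.04925537109375), (241.78875732421875, 141.3214874267578), 89.3016586303711)
bar 94 ((505.775390625, -355.0247802734375), (81.47931671142578, 15.002017974853516), 89.31456756591797) [ 504.56717007 -355.6671481    41.29234399]
short z hist [307 369 472 271 288 263 457 532 164   6   3  15  25  11]
plate ((477.883544921875, 374.61181640625), (226.57440185546875, 175.37013244628906), 89.73189544677734)
bar 52 ((477.2111511230469, 371.82403564453125), (50.46095275878906, 11.268142700195312), 63.935359954833984) [476.86547866 371.14961196  42.0090224 ]
amp 3858 90.82655016041792 ((511.60491943359375, -6.597740173339844), (207.13795471191406, 219.9418182373047), 7.680448532104492)
[[ 108.   -24.2 1600.7]
 [ 108.   -24.2 1600.7]
 [ 108.   -24.2 1600.7]
 [ 108.   -24.2 1600.7]
 [ 108.   -24.2 1600.7]
 [ 108.   -24.2 1600.7]
 [ 108.   -24.2 1600.7]
 [ 108.   -24.2 1600.7]
 [ 108.   -24.2 1600.7]
 [ 108.   -24.2 1600.7]
 [ 108.   -24.2 1600.7]
 [ 108.   -24.2 1600.7]
 [ 108.   -24.2 1600.7]
 [ 
[... 737 characters left out ...]
.5]
 [ 500.1   53.8  119.4]
 [ 501.8   50.8  113.2]
 [ 499.8   54.3  108. ]
 [ 108.   -24.2 1600.7]
 [ 108.   -24.2 1600.7]
 [ 108.   -24.2 1600.7]
 [ 108.   -24.2 1600.7]
 [ 108.   -24.2 1600.7]
 [ 108.   -24.2 1600.7]
 [ 108.   -24.2 1600.7]
 [ 108.   -24.2 1600.7]
 [ 108.   -24.2 1600.7]
 [ 108.   -24.2 1600.7]
 [ 108.   -24.2 1600.7]
 [ 108.   -24.2 1600.7]
 [ 108.   -24.2 1600.7]
 [ 108.   -24.2 1600.7]
 [ 108.   -24.2 1600.7]
 [ 108.   -24.2 1600.7]
 [ 108.   -24.2 1600.7]
 [ 108.   -24.2 1600.7]
 [ 108.   -24.2 1600.7]
 [ 108.   -24.2 1600.7]
 [ 108.   -24.2 1600.7]
 [ 108.   -24.2 1600.7]
 [ 108.   -24.2 1600.7]
 [ 108.   -24.2 1600.7]
 [ 108.   -24.2 1600.7]
 [ 108.   -24.2 1600.7]]
```

```bash
python3 - <<'E'
import cv2,numpy as np
a=cv2.imread("pics/long.png");b=cv2.imread("pics/amp.png");c=cv2.imread("pics/short.png")
o=np.zeros((600,800,3),np.uint8)
o[:240,:360]=cv2.resize(a,(360,240));o[:240,400:760]=cv2.resize(c,(360,240));o[240:600,:400]=b
cv2.imwrite("pics/crops.png",o)
E
```

```text
(no output)
```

View pics/crops.png

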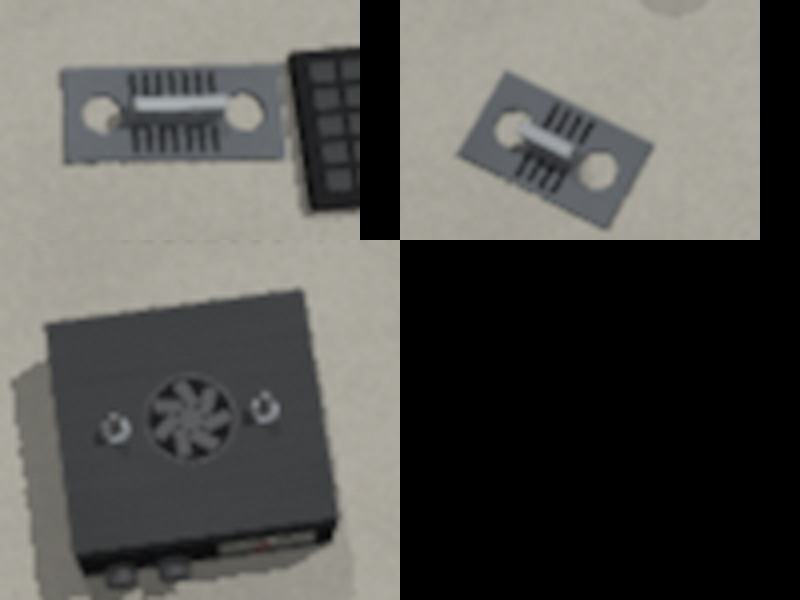

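```bash
python3 - <<'E'
from h import *
s=load("top0.npz");K=s["intrinsics"];T=s["world_from_camera"]
def back(uv,z):
    uv=np.atleast_2d(uv).astype(float);r=np.c_[(uv-K[[0,1],[2,2]])/K[0,0],np.ones(len(uv))]@T[:3,:3].T
    return T[:3,3]+r*((z-T[2,3])/r[:,2])[:,None]
g=cv2.cvtColor(s["pixels"],cv2.COLOR_RGB2LAB).astype(int)
for nm,(u0,v0,u1,v1) in dict(long=(318,158,381,198),short=(112,162,176,212)).items():
    im=s["pixels"][v0:v1,u0:u1].astype(int)
    # plate bluish/dark: r-b smaller than table
    d=im[:,:,0]-im[:,:,2]
    m=((d<8)).astype(np.uint8)
    n,l,st,c=cv2.connectedComponentsWithStats(m);k=1+st[1:,4].argmax()
    v,u=np.nonzero(l==k);P=back(np.c_[u+u0,v+v0],5)
    rc=cv2.minAreaRect(P[:,:2].astype(np.float32));print(nm,st[k],rc)
    b=(im.min(2)>150)&(d<8);v,u=np.nonzero(b);P=back(np.c_[u+u0,v+v0],41);print("bar",len(u),P.mean(0),cv2.minAreaRect(P[:,:2].astype(np.float32)) if len(u) else 0)
    cv2.imwrite(f"pics/m_{nm}.png",cv2.resize((l==k).astype(np.uint8)*255,None,fx=6,fy=6,interpolation=0))
# amp top corners seen in crop
for c in [(45,325-240),(302,290-240),(336,518-240),(80,555-240)]:
    print(back([205+c[0]/4-.4,125+c[1]/4-.4],90))
W=world(s)
for (u,v) in [(205+116/4,125+(430-240)/4),(205+264/4,125+(408-240)/4)]: print("stud",back([u-.4,v-.4],125))
E
```

```text
long [   7    7   56   26 1256] ((503.8053894042969, -354.45819091796875), (88.74165344238281, 194.2387237548828), 0.934446394443512)
bar 42 [ 503.45654143 -354.96497255   41.        ] ((504.45574951171875, -355.90447998046875), (78.28331756591797, 7.025518417358398), 89.6738510131836)
short [  7   5  50  41 969] ((475.8846435546875, 373.20501708984375), (151.13723754882812, 87.04046630859375), 63.00947952270508)
bar 26 [477.93511061 376.27407827  41.        ] ((478.84661865234375, 374.8278503417969), (45.15686798095703, 9.007364273071289), 65.2234878540039)
[[595.28650793 116.56360024  90.        ]]
[[624.81339419 -98.92525793  90.        ]]
[[ 428.85819776 -123.62044743   90.        ]]
[[399.26251354  85.23299415  90.        ]]
stud [[494.99477375  54.72268909 125.        ]]
stud [[512.69871733 -64.88131841 125.        ]]
```

View pics/m_long.png

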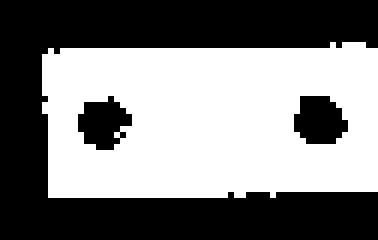

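The plate at top (353,178) is the long one (about 190 x 84 mm, bar about 80 mm), centred at (504.5, -354.5) with yaw about 0.5°. The seat is at about (512, -6) with yaw about 7.8°. Top (144,187) is the short one (about 148 x 84 mm), and the purple one is ruled out. Now moving above the long guard's bar.

Call:
{"name": "send_rows", "arguments": {"dp": [[32,24,0],[64,48,0],[96,72,0],[128,96,0],[160,120,0]], "rot": [[0,0,0.15],[0,0,0.3],[0,0,0.45],[0,0,0.6],[0,0,0.75]], "jaw": 50, "force": 60}}

```text
time: 0.72
tool_pos: [429.2, -415.5, 244.7]
tcp_rot: [-180.0, 0.0, -20.2]
ft_force: [-0.6, -0.0, -0.5]
finger_gap: 50.3
```

Call:
{"name": "send_rows", "arguments": {"dp": [[25,20,-20],[50,42,-50],[76,62,-80],[76,62,-100],[76,62,-120]], "rot": [[0,0,0.12],[0,0,0.25],[0,0,0.374],[0,0,0.374],[0,0,0.374]]}}

```text
time: 1.35
tool_pos: [504.0, -354.7, 124.1]
tcp_rot: [-180.0, 0.0, 0.9]
ft_force: [-0.6, -0.1, -0.5]
finger_gap: 50.1
```

```bash
python3 - <<'E'
from bench import r,vision
from h import *
q=r.sense();print(q["time"],q["tool_pos"],q["tcp_rot"],q["finger_gap"],q["ft_force"])
s=vision.snapshot("scene");np.savez("s1.npz",**s)
t=vision.snapshot("top");np.savez("t1.npz",**t)
a=cv2.resize(s["pixels"][120:240,80:240,::-1],(400,300),interpolation=2);b=cv2.resize(t["pixels"][110:230,280:440,::-1],(400,300),interpolation=2)
cv2.imwrite("pics/p1.png",np.hstack([a,b]))
E
```

```text
1.35 [ 504.02196465 -354.74763502  124.11107608] [-1.79997900e+02  4.01362844e-02  9.10141672e-01] 50.094223900433725 [-0.56808365 -0.1109454  -0.46046561]
```

View pics/p1.png

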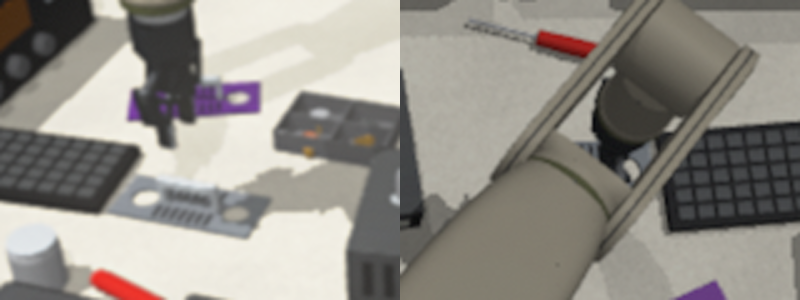

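The scene view shows the open gripper directly above the grey long guard, clear of the keyboard and the purple one. Descending.

Call:
{"name": "send_rows", "arguments": {"dp": [[0,0,-25],[0,0,-50],[0,0,-70],[0,0,-85],[0,0,-95]], "rot": [[0,0,0],[0,0,0],[0,0,0],[0,0,0],[0,0,0]]}}

```text
time: 2.08
tool_pos: [504.3, -354.9, 29.8]
tcp_rot: [-180.0, 0.0, 0.9]
ft_force: [-0.3, -0.4, -0.0]
finger_gap: 50.4
```

Call:
{"name": "send_rows", "arguments": {"dp": [[0,0,0],[0,0,0],[0,0,0],[0,0,0],[0,0,0]], "rot": [[0,0,0],[0,0,0],[0,0,0],[0,0,0],[0,0,0]], "jaw": 5}}

```text
time: 2.7
tool_pos: [505.0, -355.1, 31.3]
tcp_rot: [179.9, -0.1, 1.0]
ft_force: [-0.3, 1.3, 5.8]
finger_gap: 10.7
```

```bash
python3 - <<'E'
from bench import r,vision
from h import *
q=r.sense();print(q["time"],q["tool_pos"],q["tcp_rot"],q["finger_gap"],q["ft_force"],q["wrist_torque"])
s=vision.snapshot("scene")
cv2.imwrite("pics/p2.png",cv2.resize(s["pixels"][120:240,80:240,::-1],(800,600),interpolation=2))
E
```

```text
2.7 [ 505.03325673 -355.05448908   31.31356336] [ 1.79939898e+02 -7.20327579e-02  9.77742070e-01] 10.72963153297665 [-0.33550018  1.27453006  5.75604828] [0.09001257 0.12937147 0.00450526]
```

View pics/p2.png

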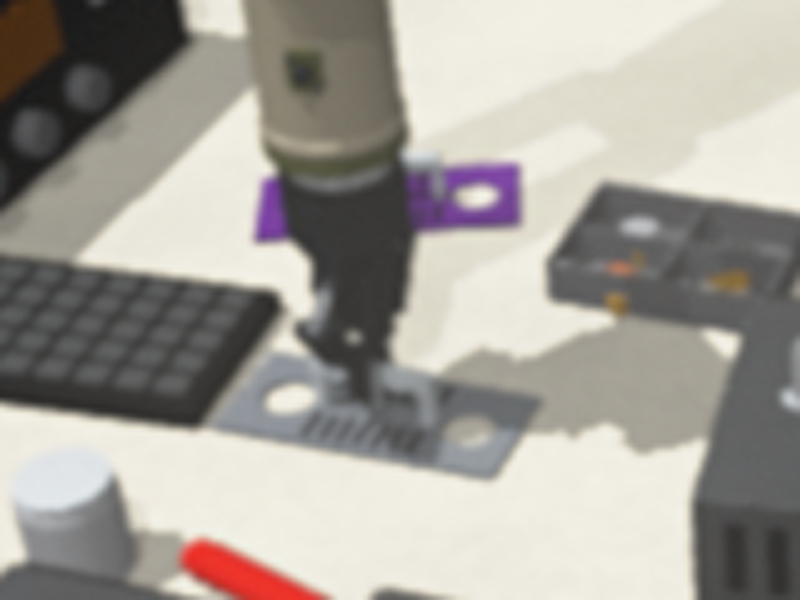

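The pads have closed on the bar (gap 10.7 mm). Lifting.

Call:
{"name": "send_rows", "arguments": {"dp": [[0,0,5],[0,0,20],[0,0,45],[0,0,75],[0,0,105]], "rot": [[0,0,0],[0,0,0],[0,0,0],[0,0,0],[0,0,0]], "force": 80}}

```text
time: 3.38
tool_pos: [504.2, -354.4, 136.6]
tcp_rot: [-180.0, 0.0, 1.0]
ft_force: [-0.3, -0.4, -3.2]
finger_gap: 10.2
```

Call:
{"name": "send_rows", "arguments": {"dp": [[0,0,30],[0,0,60],[0,0,75],[0,0,75],[0,0,75]], "rot": [[0,0,0],[0,0,0],[0,0,0],[0,0,0],[0,0,0]]}}

```text
time: 4.0
tool_pos: [503.8, -354.1, 208.6]
tcp_rot: [-179.9, 0.1, 1.0]
ft_force: [-0.1, -0.4, -5.0]
finger_gap: 10.3
```

```bash
python3 - <<'E'
from bench import r,vision
from h import *
q=r.sense();print(q["time"],q["tool_pos"],q["tcp_rot"],q["finger_gap"],q["ft_force"],q["wrist_torque"])
s=vision.snapshot("scene")
cv2.imwrite("pics/p3.png",cv2.resize(s["pixels"][80:240,80:293,::-1],(800,600),interpolation=2))
E
```

```text
4.0 [ 503.78316446 -354.09059169  208.61841415] [-1.79909210e+02  1.05914782e-01  9.72701700e-01] 10.283888566440966 [-0.12093864 -0.43110455 -5.03333756] [ 0.02404432 -0.03072676 -0.00656385]
```

View pics/p3.png

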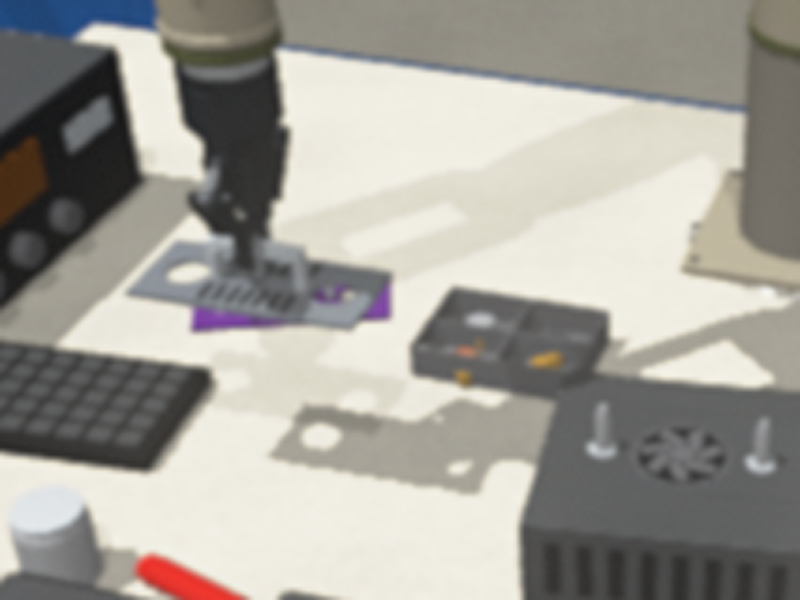

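The guard hangs level in the gripper. I'll overlay the expected plate, holes and studs on the image to get the in-hand offset and recheck the seat.

```bash
cat >> h.py <<'E'
def rz(a): a=np.radians(a);return np.array([[np.cos(a),-np.sin(a)],[np.sin(a),np.cos(a)]])
def plate(c,yaw,z):
    out=[np.array([[-42,-95],[42,-95],[42,95],[-42,95]],float)]
    t=np.linspace(0,2*np.pi,25)
    for h in(-62,62): out.append(np.c_[17*np.cos(t),17*np.sin(t)+h])
    return [np.c_[o@rz(yaw).T+c,np.full(len(o),z)] for o in out]
def overlay(s,polys,box,k,f):
    a,b,c,d=box;im=cv2.resize(s["pixels"][b:d,a:c,::-1],None,fx=k,fy=k,interpolation=2).copy()
    for P,col in polys:
        q=(proj(s,P)-[a,b]+.5)*k; cv2.polylines(im,[np.round(q).astype(np.int32)],True,col,1)
    cv2.imwrite(f,im)
def amp(c,yaw):
    o=[np.c_[np.array([[-100,-110],[100,-110],[100,110],[-100,110]])@rz(yaw).T+c,np.full(4,90.)]]
    t=np.linspace(0,2*np.pi,25)
    for h in(-62,62):
        for z,R in((90,6),(120,6),(130,3)): o.append(np.c_[np.c_[R*np.cos(t),R*np.sin(t)+h]@rz(yaw).T+c,np.full(25,float(z))])
    return o
E
python3 - <<'E'
from bench import r,vision
from h import *
q=r.sense();p=q["tool_pos"];s=vision.snapshot("scene");t=vision.snapshot("top")
G=(0,255,0);R=(0,0,255)
A=[(x,R) for x in amp(np.array([512,-6]),7.8)]
P=[(x,G) for x in plate(p[:2],q["tcp_rot"][2],p[2]-25)]
overlay(s,P,(105,135,195,175),8,"pics/o1.png")
overlay(s,A,(212,170,310,250),8,"pics/o2.png")
overlay(t,A,(205,125,305,215),6,"pics/o3.png")
E
```

```text
(no output)
```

View pics/o1.png

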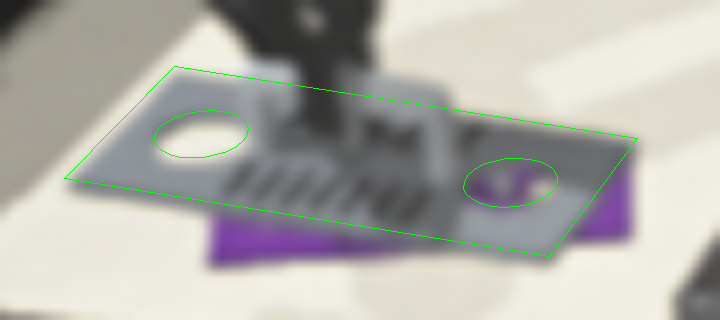

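View pics/o2.png

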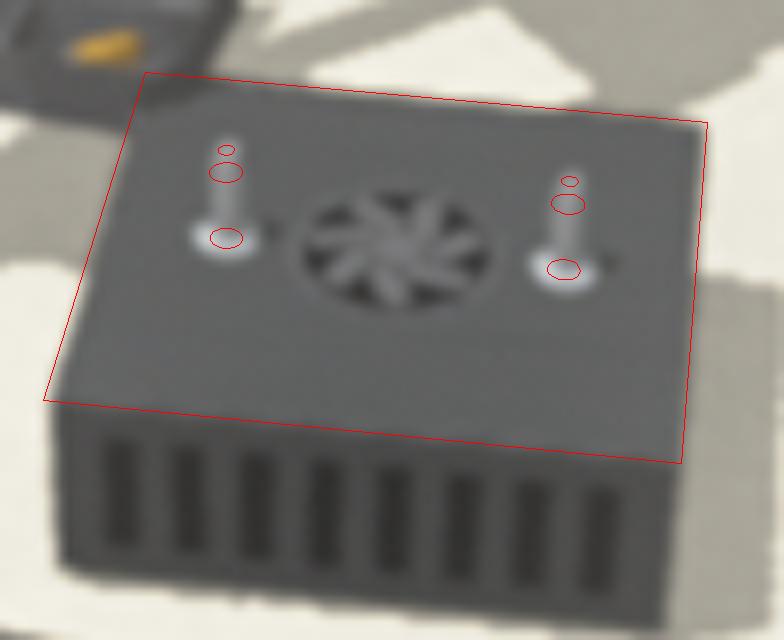

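View pics/o3.png

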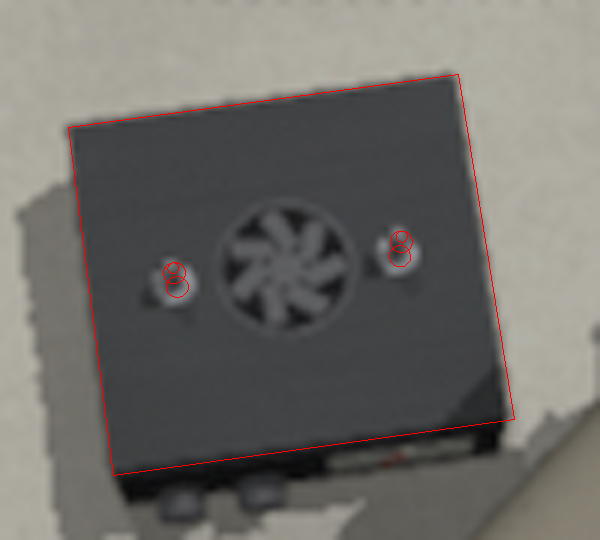

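The overlays match: seat (512, -6) with yaw 7.8°, and the guard is centred in the hand. Carrying it across at height, about 47 mm clear of the studs.

Call:
{"name": "send_rows", "arguments": {"dp": [[1,20,0],[2,55,0],[4,95,0],[5,135,0],[6,175,0]], "rot": [[0,0,0.02],[0,0,0.04],[0,0,0.06],[0,0,0.08],[0,0,0.1]]}}

```text
time: 4.78
tool_pos: [510.0, -177.3, 209.9]
tcp_rot: [-180.0, 0.0, 6.8]
ft_force: [0.7, -0.1, -4.2]
finger_gap: 10.5
```

Call:
{"name": "send_rows", "arguments": {"dp": [[1,40,0],[2,80,0],[2,120,0],[2,155,0],[2,173,0]], "rot": [[0,0,0.02],[0,0,0.02],[0,0,0.02],[0,0,0.02],[0,0,0.02]]}}

```text
time: 5.4
tool_pos: [511.8, -4.2, 209.9]
tcp_rot: [-180.0, 0.0, 8.0]
ft_force: [-0.4, 0.3, -3.5]
finger_gap: 10.5
```

Call:
{"name": "send_rows", "arguments": {"dp": [[0,0,-10],[0,0,-25],[0,0,-35],[0,0,-35],[0,0,-35]], "rot": [[0,0,0],[0,0,0],[0,0,0],[0,0,0],[0,0,0]]}}

```text
time: 6.02
tool_pos: [512.6, -7.1, 175.4]
tcp_rot: [180.0, -0.0, 7.8]
ft_force: [-0.2, 0.0, -3.1]
finger_gap: 10.7
```

```bash
python3 - <<'E'
from bench import r,vision
from h import *
q=r.sense();p=q["tool_pos"];print(q["time"],p,q["tcp_rot"],q["ft_force"],q["finger_gap"]);s=vision.snapshot("scene");t=vision.snapshot("top")
G=(0,255,0);R=(0,0,255)
A=[(x,R) for x in amp(np.array([512,-6]),7.8)]
P=[(x,G) for x in plate(p[:2],q["tcp_rot"][2],p[2]-26.3)]
overlay(s,P+A,(212,150,310,225),8,"pics/o4.png")
overlay(t,P+A,(205,125,305,215),6,"pics/o5.png")
E
```

```text
6.025 [512.55587128  -7.09274097 175.40161204] [ 1.79996536e+02 -1.96309601e-03  7.80484226e+00] [-0.19055341  0.02168559 -3.08745461] 10.692525942641291
```

View pics/o4.png

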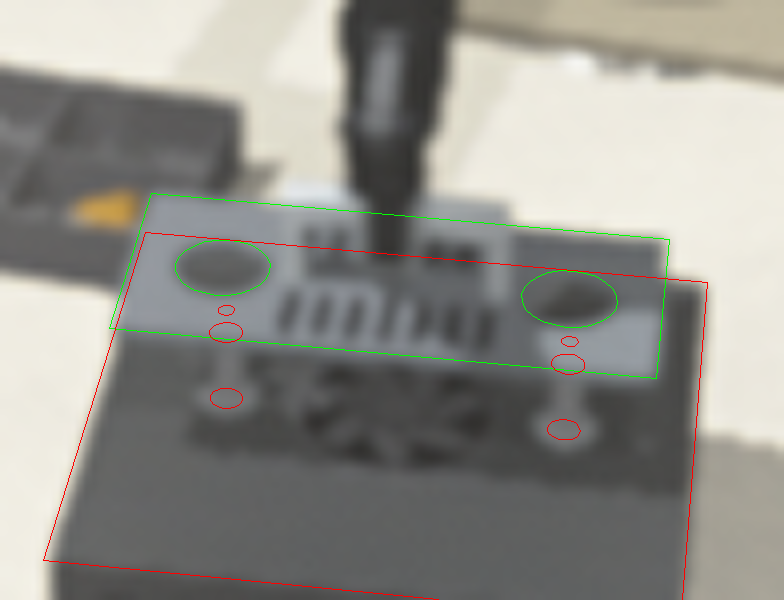

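View pics/o5.png

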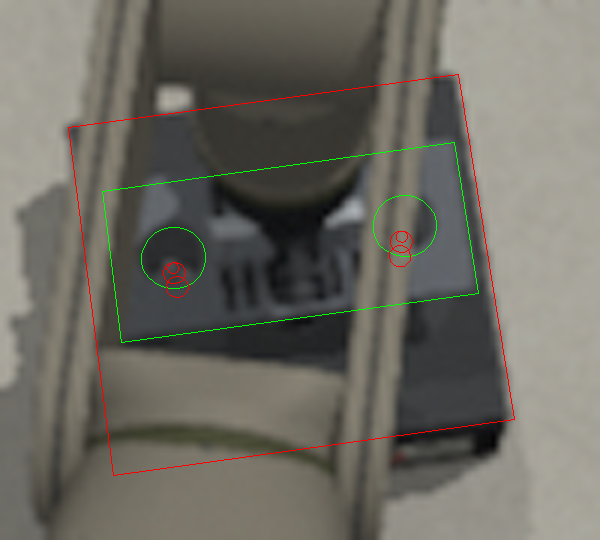

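The model fits both views: the holes sit directly over the studs, with the underside about 14 mm above the tips. Lowering partway.

Call:
{"name": "send_rows", "arguments": {"dp": [[0,1,-8],[0,1,-16],[0,1,-24],[0,1,-32],[0,1,-38]], "rot": [[0,0,0],[0,0,0],[0,0,0],[0,0,0],[0,0,0]]}}

```text
time: 6.75
tool_pos: [512.1, -5.6, 136.5]
tcp_rot: [-180.0, 0.0, 7.9]
ft_force: [-0.9, 0.4, -3.3]
finger_gap: 10.4
```

```bash
python3 - <<'E'
from bench import r,vision
from h import *
q=r.sense();p=q["tool_pos"];print(q["time"],p,q["tcp_rot"],q["ft_force"],q["finger_gap"],q["wrist_torque"]);s=vision.snapshot("scene")
overlay(s,[],(212,150,310,225),8,"pics/o6.png")
E
```

```text
6.75 [512.14274854  -5.58308234 136.45247412] [-1.79991732e+02  4.34397596e-02  7.85127564e+00] [-0.90601853  0.37732259 -3.33204176] 10.370543554531771 [-0.0256182   0.02377428 -0.04129988]
```

View pics/o6.png

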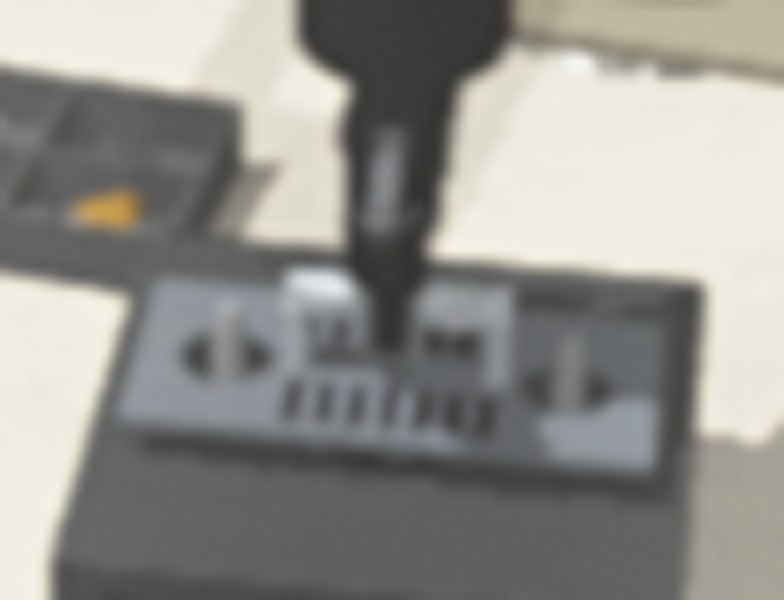

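Both studs, at (228,340) and (570,370), stand centred through the holes. Lowering the last ~15 mm gently.

Call:
{"name": "send_rows", "arguments": {"dp": [[0,0,-5],[0,0,-9],[0,0,-12],[0,0,-14],[0,0,-15]], "rot": [[0,0,0],[0,0,0],[0,0,0],[0,0,0],[0,0,0]]}}

```text
time: 7.42
tool_pos: [512.5, -5.6, 122.2]
tcp_rot: [180.0, -0.0, 7.8]
ft_force: [-0.0, -0.0, -4.0]
finger_gap: 10.4
```

Call:
{"name": "send_rows", "arguments": {"dp": [[0,0,0],[0,0,-1],[0,0,-1]], "rot": [[0,0,0],[0,0,0],[0,0,0]]}}

```text
time: 7.8
tool_pos: [512.5, -5.6, 121.4]
tcp_rot: [180.0, -0.0, 7.9]
ft_force: [0.0, -0.7, -2.9]
finger_gap: 10.0
```

Call:
{"name": "send_rows", "arguments": {"dp": [[0,0,-1],[0,0,-1.5],[0,0,-1.5]], "rot": [[0,0,0],[0,0,0],[0,0,0]]}}

```text
time: 8.18
tool_pos: [512.7, -5.6, 121.3]
tcp_rot: [180.0, -0.0, 7.9]
ft_force: [-7.0, 0.7, 9.8]
finger_gap: 10.5
```

It made contact (9.8 N upward). Releasing.

Call:
{"name": "send_rows", "arguments": {"dp": [[0,0,0],[0,0,0],[0,0,0],[0,0,0],[0,0,0]], "rot": [[0,0,0],[0,0,0],[0,0,0],[0,0,0],[0,0,0]], "jaw": 45}}

```text
time: 8.8
tool_pos: [512.4, -5.6, 119.7]
tcp_rot: [-180.0, 0.0, 7.8]
ft_force: [1.0, 0.5, -1.0]
finger_gap: 44.9
```

Call:
{"name": "send_rows", "arguments": {"dp": [[0,0,10],[0,0,30],[0,0,60],[0,0,100],[0,0,140]], "rot": [[0,0,0],[0,0,0],[0,0,0],[0,0,0],[0,0,0]]}}

```text
time: 9.43
tool_pos: [512.3, -5.6, 261.8]
tcp_rot: [180.0, -0.0, 7.8]
ft_force: [0.7, -0.0, 0.0]
finger_gap: 44.6
```

Call:
{"name": "send_rows", "arguments": {"dp": [[-5,-40,0],[-10,-80,0],[-15,-120,0],[-20,-160,0],[-20,-180,0]], "rot": [[0,0,0],[0,0,0],[0,0,0],[0,0,0],[0,0,0]]}}

```text
time: 10.05
tool_pos: [492.2, -187.4, 260.6]
tcp_rot: [180.0, -0.0, 7.7]
ft_force: [0.0, 0.2, 0.3]
finger_gap: 45.5
```

```bash
python3 - <<'E'
from bench import r,vision
from h import *
q=r.sense();p=q["tool_pos"];print(q["time"],p,q["ft_force"],q["finger_gap"]);s=vision.snapshot("scene");t=vision.snapshot("top")
G=(0,255,0)
P=[(x,G) for x in plate(np.array([512,-6]),7.8,95)]
overlay(s,P,(212,160,310,235),8,"pics/o7.png");overlay(t,P,(205,125,305,215),6,"pics/o8.png")
cv2.imwrite("pics/end.png",s["pixels"][:,:,::-1])
W=world(t)[125:215,205:305].reshape(-1,3)
W=W[(t["depth"][125:215,205:305]>0).ravel()]
b=W[(W[:,2]>119)&(W[:,2]<145)];l=(b[:,:2]-[512,-6])@rz(7.8);m=(abs(l[:,0])<12)&(abs(l[:,1])<45);print("bar top",m.sum(),np.median(b[m],0),cv2.minAreaRect(b[m][:,:2].astype(np.float32)))
l=(W[:,:2]-[512,-6])@rz(7.8)
for n,k in (("plate -y",l[:,1]<-82),("plate +y",l[:,1]>82)):
    k&=(abs(l[:,0])<38)&(abs(l[:,1])<93);print(n,np.median(W[k,2]))
k=(abs(l[:,0])>50)&(abs(l[:,0])<95)&(abs(l[:,1])<100);print("case",np.median(W[k,2]))
E
```

```text
10.05 [ 492.15351663 -187.41722489  260.59401516] [0.02129805 0.18686715 0.26052802] 45.45446051884931
bar top 105 [514.84063749  -4.8290696  131.24385014] ((515.37255859375, -6.359241485595703), (13.655245780944824, 76.4705810546875), 7.545923233032227)
plate -y 95.88460607606896
plate +y 96.70595996038003
case 91.65207461642285
```

View pics/o7.png

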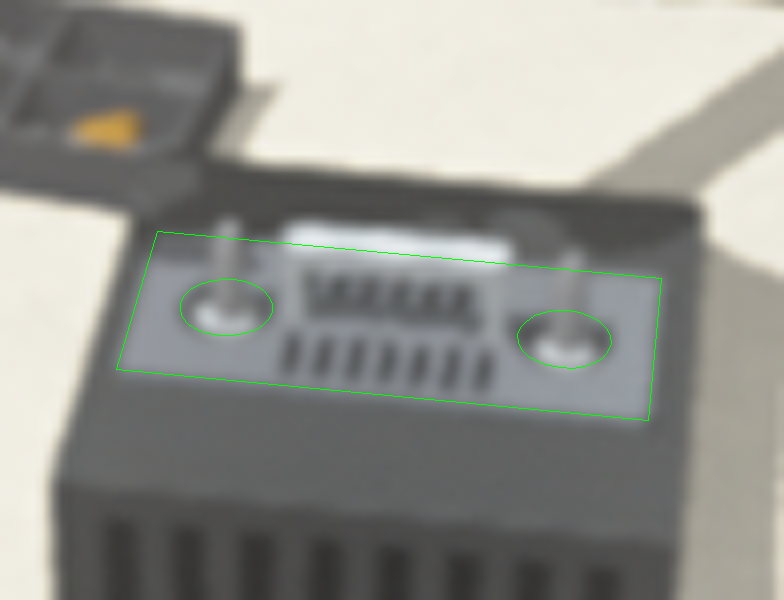

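View pics/o8.png

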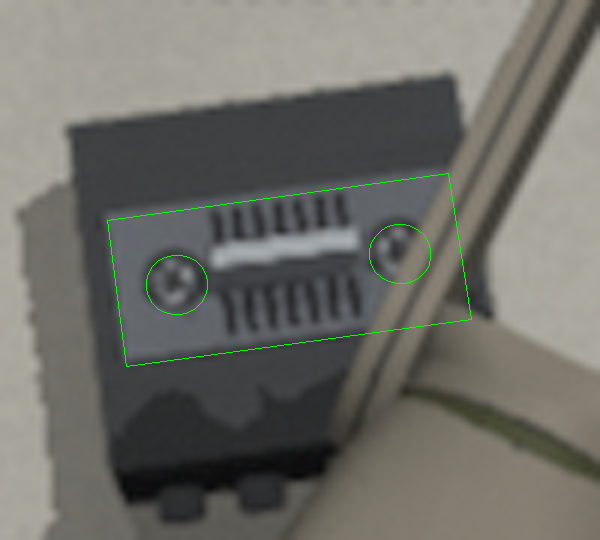

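View pics/end.png

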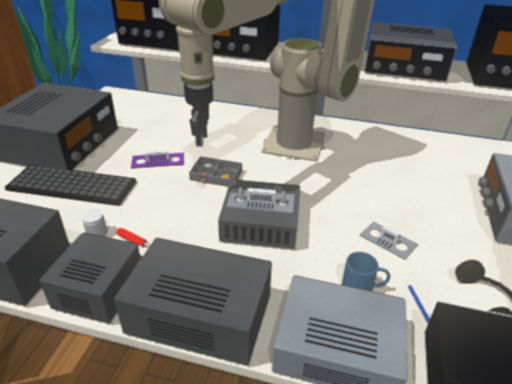

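The guard lies flat with both studs through its holes, at (228,310) and (565,340) in the crop. The short guard, at (388,240) in the scene image, hasn't moved, and the arm is clear. Handing in.

```bash
python3 -c "
from bench import job
print(job.hand_in())"
```

```text
the job is handed in; nothing more can be done
None
```

The long guard is on the amplifier with both studs through its holes. I gripped it by its bar, lowered it until the wrist showed contact (about 10 N), let go and moved the arm clear. The job was handed in at about 10 s of the 42 s allowed; it gave no verdict.

- **Position:** with the guard modelled at the seat (512, -6) with yaw 7.8°, the overlay fits both camera views to about 2 mm. The bar measures 7.5° yaw.
- **Flatness:** depth puts the two plate ends at 95.9 and 96.7 mm, with the case top at 91.7 mm.
- **One disagreement:** the raw depth put the bar about 3 mm off in x, and its top about 1.5 mm lower than expected. That was within this camera's depth noise, and well inside the 14 mm sideways and 4 mm height allowances.
- **Left alone:** the short guard and the purple look-alike look unmoved in the last picture; I did not measure them again.

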